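# Find the full parts box, load the tumbler and set its timer

### The arm

A 7-joint arm with a two-finger parallel gripper is mounted at the origin on the work surface. World frame = base frame: x ahead of the robot, y to its left, z up, the work surface at z = 0. Lengths are in mm, angles in rad, forces in N, time in s.
With the tool pointing down it reaches from about 400 to 875 mm from the base axis. Payload 19.3 kg.
Tool frame: the origin (TCP) lies at the very end of the fingers, on their centre line; the grasp point (between the pads) lies 19 mm behind it (grip_point_offset is the z of the grasp point in the tool frame, in mm); z points along the fingers, y is the line along which they close (so a half turn about z gives the same grasp; the last joint's range is limited). The gripper opens to 85 mm and grips with 20 to 120 N. Pads are 22 mm wide; open, the fingers measure 114 mm over their backs; the gripper's body (76 mm by 85 mm) begins 54 mm behind the grasp point. The pads swing forward as they close: fully open they stand 13 mm farther back than shut.
Start: joints at [-1.2, 0.521, -0.036, 1.599, 0.021, 1.021, -0.113], TCP at [266.681, 565.24, 231.291] pointing down, gripper open.
Joint ranges: [-2.91, 2.91], [-0.3, 2.13], [-1.5, 1.42], [0.17, 2.43], [-1.26, 4.41], [0.16, 1.93], [-2.52, 2.52]. Speed limits (rad/s): [1.89, 1.89, 2.39, 2.39, 3.01, 3.01, 3.01].

### API

Orientations are given as a 3x3 rotation matrix whose columns are the frame's x, y, z axes.
In Python, from workcell import movep, movel, goto_joints, open_gripper, clamp, wait, inverse_kinematics, read_state, camera, PlanningError, finish_job, grip_point_offset gives the robot as it stands. Calls block until the motion is done:
- movep(position, orientation): joint-space move of the TCP to a pose.
- movel(position, frame=None, max_speed=150, guard=None): straight line of the TCP; frame=None keeps the orientation; max_speed is the mean speed in mm/s. With guard (N) it stops when the force on the tool has changed by that much, and returns True; else False.
- goto_joints(angles): joint-space move.
- open_gripper() and clamp(): open the fingers fully, or close them until they stop; the grip force is fixed at half the most.
- wait(seconds).
- inverse_kinematics(position, orientation): joint angles nearest the present ones, or None.
- read_state(): the state.
- camera(name): name is "scene" or "side" or "wrist"; returns a dict with "image" (384x512x3 uint8, blue, green, red), "range_z" (384x512 float32, mm along the optical axis (not along the pixel's ray), 0 where there is no reading), "fx", "fy", "cx", "cy" (pixels), "dist_coeffs" ([k1, k2, p1, p2, k3] as OpenCV has them; the pictures are not rectified), "cam_to_world" (4x4, takes a point from camera to world coordinates). Camera axes: x right, y up, looking along -z (the intrinsics and any distortion apply to the point x, -y, -z); pixel columns grow to the right and rows downward; lengths in mm; the calibration is good to about 2 mm. A picture is of the moment at which its call begins.
A pose or a line that the arm cannot do raises PlanningError and nothing moves.
- finish_job(): hands the job in; it is judged then, once.
The state is a dict: "time": time; "qpos": joint angles; "qvel": joint speeds; "joint_efforts": joint torques, N m; "eef_pos": TCP position; "tool_rot": TCP orientation; "ft_force": force on the tool from outside, world axes, zero at the start; "torque": the same for the moment, N m; "finger_gap": finger opening in mm; "gripper_force": force on a finger pad.
Only numpy, scipy, OpenCV 4.12 (cv2) and the standard library are available. Lean on these libraries where they do the work, as an engineer would, in place of code of your own. Each camera call takes 0.05 s, during which the arm holds its last target. There are 200 camera calls.

### The job

Only one of the three orange boxes is full of parts: find out which by its weight, lower it gently into the tumbler's tilted blue cradle so that it lies flat on the cradle floor, and let go. Then wind the tumbler's timer past its top mark (15 minutes, red) and turn it back to 10 minutes (green). Leave the two empty boxes standing upright on the bench and everything else where it is.

Things in the scene. Friction and masses are not known exactly. Their poses are not given: they have to be found in the camera images.
- box_a: orange parts box with black lid, 80 (x) x 120 (y) x 65 mm high, upright on the bench; origin: centre of underside, z up. Black bar handle over the lid along its y: 16 mm wide, 16 high, 90 long, centre line 91 mm above the underside, 18 mm gap under it, end posts 70 mm apart inside. Three alike: the full one weighs 0.67-0.77 kg, the two empty ones 0.23 kg each; which is which varies
- box_b: orange parts box with black lid, 80 (x) x 120 (y) x 65 mm high, upright on the bench; origin: centre of underside, z up. Black bar handle over the lid along its y: 16 mm wide, 16 high, 90 long, centre line 91 mm above the underside, 18 mm gap under it, end posts 70 mm apart inside. Same as box_a in every visible way; fits the cradle either way round
- box_c: orange parts box with black lid, 80 (x) x 120 (y) x 65 mm high, upright on the bench; origin: centre of underside, z up. Black bar handle over the lid along its y: 16 mm wide, 16 high, 90 long, centre line 91 mm above the underside, 18 mm gap under it, end posts 70 mm apart inside. Same as box_a in every visible way; fits the cradle either way round
- tumbler: grey machine fixed to the bench, 260 (x) x 340 (y) mm, 50 mm high base carrying the cradle (+y half) and the timer panel (-y half); both slope down towards its front (-x, the robot side) at 30 degrees from level, so the tool must tilt 30 degrees to be square to them. Origin: centre of underside, z up
- cradle: blue open tray on the tumbler, floor tilted 30 degrees from level. Inside 92 (its x, up the slope) x 132 mm (its y, level); walls 25 mm high, 8 mm thick. Origin: centre of the inner floor (105 mm above the bench); z square to the floor, outwards. A box lies flat on the floor, its 120 mm along the cradle y; it may slide 6 mm down to the lower wall
- timer_grip (a point): point on the timer knob axis at grip height, 170 mm to the cradle's -y side. z: knob axis, square out of the tilted panel; x: along the grip bar to its white pointer end, turning with the knob. Black bar 62 mm long, 16 wide, top 12 mm above this point; below it a disc 64 mm across, top 19 mm below this point; white dial face 32 mm below this point
- timer (a joint): timer angle in rad, 0.0873 rad (5 degrees) per minute, growing clockwise seen from outside the panel: 0 = pointer straight up the slope (black mark, 0 min), 0.436 = 5 min (black mark), 0.873 = 10 min (green mark), 1.309 = 15 min (red mark, the top mark), 1.6 = end stop. It stays where it is left; about 0.12 N m turns it
- jar: jar, 64 mm across, 90 mm high; bystander, to be left alone; origin under it
- wrench: wrench 170 mm long lying on the bench; bystander, to be left alone; origin under it (at mid length)
- hammer: hammer 260 mm long lying on the bench; bystander, to be left alone; origin under it (at mid length)
- offcut: bent aluminium offcut 140 x 90 mm, 40 mm high; bystander, to be left alone; origin under it

How it is judged (in metres and radians):
On the way, in this order (a step that is already met when the one before it is completed fails the run):
1. the full box lies in the cradle, let go (((z of box_a in the frame of cradle between -0.006 and 0.006 m and x of box_a in the frame of cradle between -0.012 and 0.012 m and y of box_a in the frame of cradle between -0.012 and 0.012 m and angle between the z axis of box_a and the z axis of cradle, either way round below 0.08 rad and contact force between box_a and cradle above 4.8 N and contact force between box_a and the fingers below 0.3 N and linear speed of box_a below 0.02 m/s) or (z of box_b in the frame of cradle between -0.006 and 0.006 m and x of box_b in the frame of cradle between -0.012 and 0.012 m and y of box_b in the frame of cradle between -0.012 and 0.012 m and angle between the z axis of box_b and the z axis of cradle, either way round below 0.08 rad and contact force between box_b and cradle above 4.8 N and contact force between box_b and the fingers below 0.3 N and linear speed of box_b below 0.02 m/s) or (z of box_c in the frame of cradle between -0.006 and 0.006 m and x of box_c in the frame of cradle between -0.012 and 0.012 m and y of box_c in the frame of cradle between -0.012 and 0.012 m and angle between the z axis of box_c and the z axis of cradle, either way round below 0.08 rad and contact force between box_c and cradle above 4.8 N and contact force between box_c and the fingers below 0.3 N and linear speed of box_c below 0.02 m/s))), for 0.2 s.
2. the timer has been wound past the 15 minute mark (value of joint timer above 1.32 rad), for 0.05 s.
At the end, for the whole second after the job is handed in: The full box lies in the cradle, its underside flat on the cradle floor (within 6 mm and 0.08 rad, within 12 mm of the centre), with its weight on it, released and at rest; the two empty boxes stand upright at rest on the bench; the timer stands at 10 minutes within 1 minute (0.786 to 0.960 rad) (((z of box_a in the frame of cradle between -0.006 and 0.006 m and x of box_a in the frame of cradle between -0.012 and 0.012 m and y of box_a in the frame of cradle between -0.012 and 0.012 m and angle between the z axis of box_a and the z axis of cradle, either way round below 0.08 rad and contact force between box_a and cradle above 4.8 N and contact force between box_a and the fingers below 0.3 N and linear speed of each of box_a, box_b, box_c below 0.02 m/s and angle between each of box_b, box_c's own z axis and vertical below 0.1 rad and height (world z) of box_b between -0.01 and 0.01 m and height (world z) of box_c between -0.01 and 0.01 m) or (z of box_b in the frame of cradle between -0.006 and 0.006 m and x of box_b in the frame of cradle between -0.012 and 0.012 m and y of box_b in the frame of cradle between -0.012 and 0.012 m and angle between the z axis of box_b and the z axis of cradle, either way round below 0.08 rad and contact force between box_b and cradle above 4.8 N and contact force between box_b and the fingers below 0.3 N and linear speed of each of box_b, box_a, box_c below 0.02 m/s and angle between each of box_a, box_c's own z axis and vertical below 0.1 rad and height (world z) of box_a between -0.01 and 0.01 m and height (world z) of box_c between -0.01 and 0.01 m) or (z of box_c in the frame of cradle between -0.006 and 0.006 m and x of box_c in the frame of cradle between -0.012 and 0.012 m and y of box_c in the frame of cradle between -0.012 and 0.012 m and angle between the z axis of box_c and the z axis of cradle, either way round below 0.08 rad and contact force between box_c and cradle above 4.8 N and contact force between box_c and the fingers below 0.3 N and linear speed of each of box_c, box_a, box_b below 0.02 m/s and angle between each of box_a, box_b's own z axis and vertical below 0.1 rad and height (world z) of box_a between -0.01 and 0.01 m and height (world z) of box_b between -0.01 and 0.01 m)) and value of joint timer between 0.786 and 0.96 rad); the robot touches nothing.
It fails at once if a bystander is shifted by more than 30 mm (distance of any of jar, wrench, hammer, offcut from where it was at the start of the episode above 0.03 m).
It fails at once if a box is dropped into the cradle (faster than 0.4 m/s within 30 mm of its floor) ((linear speed of box_a above 0.4 m/s and distance between box_a and cradle below 0.03 m) or (linear speed of box_b above 0.4 m/s and distance between box_b and cradle below 0.03 m) or (linear speed of box_c above 0.4 m/s and distance between box_c and cradle below 0.03 m)).
It also fails if it takes over 72 s, if anything falls off the work surface, if the arm or the gripper's body presses on something with over 40 N, if the wrist force passes 120 N, or if a joint passes its speed limit or range.

## Working session

There is one attempt and no reset: what is moved stays moved. The work goes in short steps, each a Python script; the robot and the scene stay as the last script left them, time stands still between calls to the robot, and variables do not carry over. Pictures are saved under pics/ and viewed, at most 10 in all, crops included, and the job is handed in when it is done.

```bash
mkdir -p pics; cat > h.py <<'E'
import numpy as np, cv2
from workcell import *
def shot(name, fn=None):
    c=camera(name)
    if fn: cv2.imwrite('pics/'+fn,c['image'])
    return c
def cloud(c):
    h,w=c['range_z'].shape
    u,v=np.meshgrid(np.arange(w),np.arange(h))
    K=np.array([[c['fx'],0,c['cx']],[0,c['fy'],c['cy']],[0,0,1.]])
    p=cv2.undistortPoints(np.stack([u,v],-1).reshape(-1,1,2).astype(np.float64),K,np.array(c['dist_coeffs'],float)).reshape(h,w,2)
    z=c['range_z'].astype(float)
    P=np.stack([p[...,0]*z,-p[...,1]*z,-z,np.ones_like(z)],-1)
    P=(P@np.array(c['cam_to_world']).T)[...,:3]
    P[z<=0]=np.nan
    return P
E
python3 - <<'E'
from h import *
a=shot('scene'); b=shot('side')
np.savez('c0.npz',a=cloud(a),b=cloud(b),ai=a['image'],bi=b['image'])
for n,c in (('scene',a),('side',b)):
    cv2.imwrite(f'pics/{n}0.png',cv2.resize(c['image'],(800,600)))
    print(n,np.round(c['cam_to_world'],2).tolist())
s=read_state(); print(s['time'],s['ft_force'],np.round(s['tool_rot'],3).tolist(),grip_point_offset)
E
```

```text
scene [[0.77, -0.41, 0.49, 1054.03], [0.64, 0.51, -0.57, -759.45], [-0.02, 0.76, 0.65, 846.26], [0.0, 0.0, 0.0, 1.0]]
side [[0.98, 0.12, -0.18, 272.51], [-0.22, 0.57, -0.79, -1070.13], [0.01, 0.81, 0.58, 808.22], [0.0, 0.0, 0.0, 1.0]]
0.1 [-0.59421918 -0.32346406 -0.24051052] [[-0.904, 0.427, -0.0], [0.427, 0.904, -0.001], [-0.0, -0.001, -1.0]] -18.700000000000003
```

View pics/scene0.png

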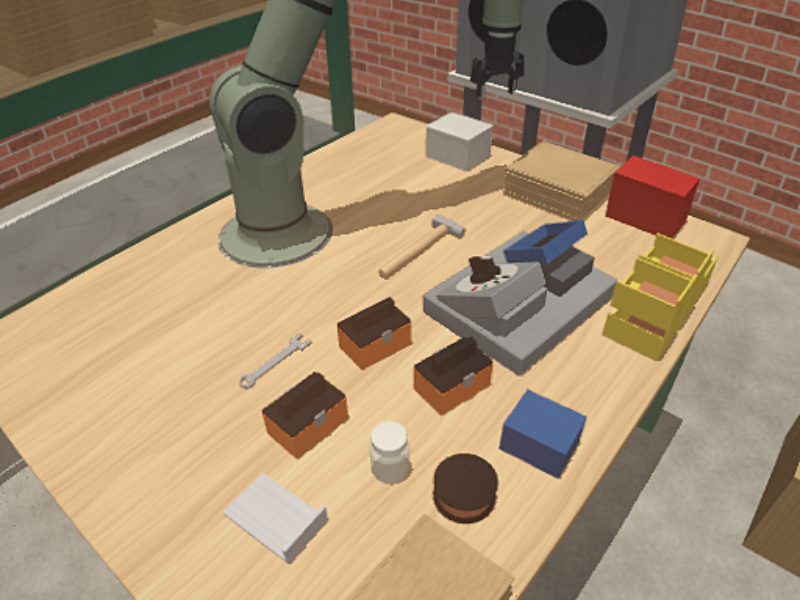

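View pics/side0.png

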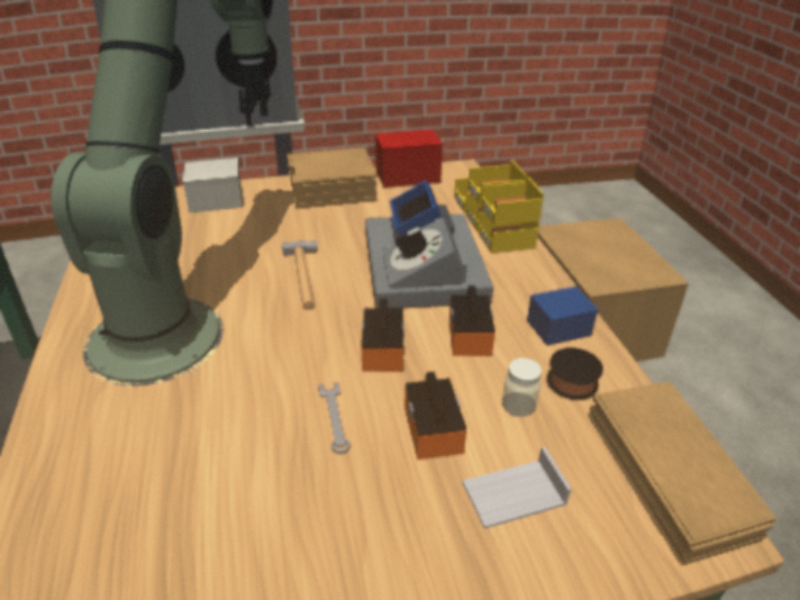

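The scene view shows boxes at about (374,332), (453,375) and (305,413). The timer knob is at (487,270), the cradle at (545,245), the jar at (390,455), the wrench at (275,360) and the hammer at (425,245). The side view agrees.

```bash
python3 - <<'E'
from h import *
d=np.load('c0.npz')
for k in 'ab':
    P=d[k]; I=d[k+'i'].astype(int); z=P[...,2]
    B,G,R=I[...,0],I[...,1],I[...,2]
    reg=(P[...,0]>350)&(P[...,0]<1000)&(abs(P[...,1])<500)
    # boxes: handle
    for name,(u,v) in dict(scene_1=(374,332),scene_2=(453,375),scene_3=(305,413)).items() if k=='a' else dict(s1=(384,335),s2=(472,320),s3=(434,415)).items():
        u,v=int(u*.64),int(v*.64)
        w=np.zeros(z.shape,bool); w[v-45:v+35,u-40:u+40]=1
        if name=='scene_1' or name=='s1': pass
        m=w&reg&(z>88)&(z<108)&(R<90)&(G<90)
        n,l=cv2.connectedComponents(m.astype(np.uint8))
        # component nearest
        best=max(range(1,n),key=lambda i:(l==i).sum()) if n>1 else 0
        q=P[l==best]
        r=cv2.minAreaRect(q[:,:2].astype(np.float32))
        m2=w&reg&(z>60)&(z<70); l2=P[m2]; l2=l2[np.linalg.norm(l2[:,:2]-r[0],axis=1)<80]
        r2=cv2.minAreaRect(l2[:,:2].astype(np.float32))
        print(k,name,len(q),'handle',np.round(r[0]),np.round(r[1]),round(r[2],1),'z',np.round(np.median(q[:,2]),1),'lid',np.round(r2[0]),np.round(r2[1]),round(r2[2],1),np.median(l2[:,2]))
    # tumbler base
    c=P[int(245*.64) if k=='a' else int(210*.64), int(545*.64) if k=='a' else int(412*.64)]
    m=reg&(abs(z-50)<4)&(abs(B-R)<25)&(abs(G-R)<25)
    n,l,st,_=cv2.connectedComponentsWithStats(m.astype(np.uint8)); i=1+st[1:,4].argmax()
    q=P[m]; q=q[np.linalg.norm(q[:,:2]-np.median(P[l==i],0)[:2],axis=1)<300]
    r=cv2.minAreaRect(q[:,:2].astype(np.float32)); print('base',np.round(r[0]),np.round(r[1]),r[2],len(q))
    m=reg&(B>R+40)&(z>80)&(z<230); q=P[m]; q=q[np.linalg.norm(q-np.median(q,0),axis=1)<150]
    print('blue',len(q),q.min(0),q.max(0),q.mean(0),c)
    for nm,(u,v) in (dict(knob=(487,270)) if k=='a' else dict(knob=(410,242))).items(): print(nm,P[int(v*.64),int(u*.64)])
E
```

```text
a scene_1 152 handle [ 464. -141.] [86. 18.] 76.2 z 96.4 lid [ 463. -140.] [120.  84.] 77.6 63.424958888229185
a scene_2 190 handle [ 647. -134.] [89. 17.] 77.5 z 96.6 lid [ 646. -133.] [121.  84.] 76.6 63.206119834343724
a scene_3 224 handle [ 504. -366.] [88. 18.] 86.1 z 96.2 lid [ 503. -365.] [120.  85.] 86.6 63.42990089610811
base [649.  54.] [358. 574.] 16.96738624572754 1873
blue 501 [556.54855087 155.75469467  80.6397701 ] [678.4606755  308.26114889 154.09175676] [631.92533884 233.62562624 125.20844647] [641.03774445 177.47771869 148.56804127]
knob [581.33743906  61.47006186 126.12915503]
b s1 112 handle [ 458. -140.] [92. 15.] 78.2 z 98.9 lid [ 457. -142.] [121.  82.] 78.0 64.99935276190865
b s2 108 handle [615. -10.] [11. 92.] 87.0 z 96.8 lid [605. -44.] [ 91. 122.] 88.5 64.83288613838477
b s3 172 handle [ 499. -370.] [84. 16.] 87.7 z 98.0 lid [ 500. -366.] [124.  84.] 85.8 64.29891673437032
base [643. 100.] [409. 322.] 83.48053741455078 1217
blue 63 [553.42411307 155.64875111  89.54403427] [657.88135532 293.23172638 153.32448699] [614.67753552 215.52904706 130.72380695] [611.48978581 255.20547342  97.70910096]
knob [560.33943454  62.65293655 125.22052707]
```

```bash
cat >> h.py <<'E'
def Rdown(deg):  # tool y along box x at yaw deg
    c,s=np.cos(np.radians(deg)),np.sin(np.radians(deg))
    return np.array([[-s,c,0],[c,s,0],[0,0,-1.]])
E
python3 - <<'E'
from h import *
movep([560,140,380],Rdown(-5)); c=shot('wrist')
movep([540,-150,380],Rdown(-12)); e=shot('wrist')
np.savez('c1.npz',a=cloud(c),b=cloud(e),ai=c['image'],bi=e['image'])
print(np.round(c['cam_to_world'],2).tolist())
cv2.imwrite('pics/w1.png',cv2.resize(np.hstack([c['image'],e['image']]),(800,300)))
s=read_state();print(s['time'],s['qpos'],s['ft_force'])
E
```

```text
[[1.0, 0.08, 0.02, 565.57], [-0.08, 0.96, 0.28, 211.68], [-0.0, -0.28, 0.96, 522.17], [0.0, 0.0, 0.0, 1.0]]
3.2583 [-0.25650355  0.33058919  0.57146577  1.58441967 -0.1846745   1.28124187
  0.13656358] [ 0.28483714  0.37190854 -0.30425169]
```

View pics/w1.png

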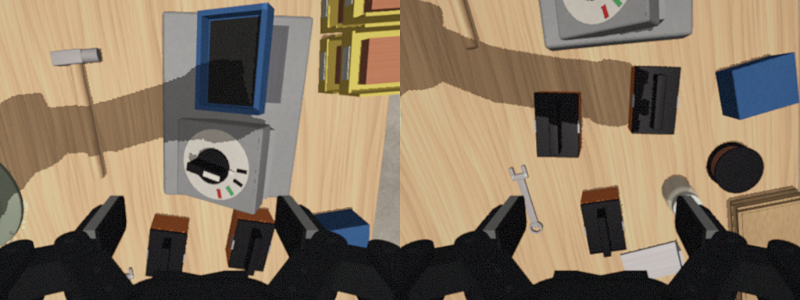

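The left half shows the cradle (235,60), the dial (215,170) and the hammer (80,110). The right half shows boxes at (557,125), (655,100) and (603,220). The base edge is clear.

```bash
python3 - <<'E'
from h import *
d=np.load('c1.npz')
P=d['b']; I=d['bi'].astype(int); z=P[...,2]
m=(z>90)&(z<106)&(I.max(-1)<100)&(P[...,1]<-40)&(P[...,1]>-450)
n,l,st,_=cv2.connectedComponentsWithStats(m.astype(np.uint8))
for i in range(1,n):
    if st[i,4]<60: continue
    q=P[l==i]; r=cv2.minAreaRect(q[:,:2].astype(np.float32))
    m2=(z>58)&(z<70); l2=P[m2]; l2=l2[np.linalg.norm(l2[:,:2]-r[0],axis=1)<76]
    r2=cv2.minAreaRect(l2[:,:2].astype(np.float32)) if len(l2)>9 else None
    print('handle',st[i,4],np.round(r[0],1),np.round(r[1]),round(r[2],1),np.round(np.median(q[:,2]),1),'lid',r2 and (np.round(r2[0],1),np.round(r2[1]),round(r2[2],1)))
P=d['a']; I=d['ai'].astype(int); z=P[...,2]; B,G,R=I[...,0],I[...,1],I[...,2]
m=(abs(z-50)<5)&(B>R-20)&(B<R+40)&(P[...,0]>450)&(P[...,0]<800)&(P[...,1]>-50)&(P[...,1]<380)
n,l,st,_=cv2.connectedComponentsWithStats(m.astype(np.uint8)); i=1+st[1:,4].argmax(); q=P[l==i]
r=cv2.minAreaRect(q[:,:2].astype(np.float32)); print('base',r,np.median(q[:,2]))
# cradle
m=(B>R+35)&(z>60)&(z<200)&(P[...,0]>480)&(P[...,0]<720)&(P[...,1]>100)&(P[...,1]<350)
m=cv2.morphologyEx(m.astype(np.uint8),cv2.MORPH_OPEN,np.ones((2,2)))>0
b=P[m]
for yaw in (r[2],):
    t=np.radians(yaw if yaw<45 else yaw-90); ex=np.array([np.cos(t),np.sin(t),0]); ey=np.array([-np.sin(t),np.cos(t),0]); ez=np.array([0,0,1.])
    cx=np.cos(np.pi/6)*ex+.5*ez; cz=-.5*ex+np.cos(np.pi/6)*ez
    h=b@cz; top=np.percentile(h,95); print('yaw',np.degrees(t),'rimtop',top,len(b))
    for tol in (3,5):
        s=b[abs(h-top)<tol]; u=np.c_[s@cx,s@ey]; rr=cv2.minAreaRect(u.astype(np.float32)); print(len(s),rr, 'fl', np.round(rr[0][0]*cx+rr[0][1]*ey+(top-25)*cz,1) if 1 else 0)
        lo,hi=np.percentile(u,[1,99],axis=0); print(lo,hi,hi-lo); mid=(lo+hi)/2; print('floorctr',np.round(mid[0]*cx+mid[1]*ey+(np.median(s@cz)-25)*cz,1))
    # dial white
    k=(I.min(-1)>120)&(z>60)&(z<160)&(P[...,1]<150)&(P[...,1]>-20)&(P[...,0]>480)&(P[...,0]<680)
    k=(I.min(-1)>150)&k
    n2,l3,s3,_=cv2.connectedComponentsWithStats(k.astype(np.uint8)); i=1+s3[1:,4].argmax(); q=P[l3==i]
    e=cv2.fitEllipse(cv2.convexHull(np.c_[q@cx,q@ey].astype(np.float32))); hz=np.median(q@cz)
    print('dial',e, 'grip pt',np.round(e[0][0]*cx+e[0][1]*ey+(hz+32)*cz,1), len(q))
v0,v1,u0,u1=150,290,200,340
cv2.imwrite('pics/dial.png',cv2.resize(d['ai'][v0:v1,u0:u1],(560,560),interpolation=cv2.INTER_CUBIC))
E
```

```text
handle 958 [ 643.9 -133.7] [90. 17.] 76.8 99.0 lid (array([ 644.4, -133.4]), array([121.,  84.]), 76.8)
handle 855 [ 460.4 -141. ] [89. 16.] 77.2 99.0 lid (array([ 459.7, -141.1]), array([121.,  83.]), 76.9)
handle 572 [ 502.8 -363.9] [90. 16.] 87.1 98.7 lid (array([ 502.8, -365.2]), array([120.,  83.]), 87.7)
base ((619.054443359375, 149.42723083496094), (335.1632080078125, 256.6146240234375), 83.34265899658203) 50.05599646796463
yaw -6.65734100341797 rimtop nan 5493
0 ((0.0, 0.0), (0.0, 0.0), 0.0) fl [nan nan nan]Traceback (most recent call last):
  File "<stdin>", line 26, in <module>
    return _quantile_unchecked(
        a, q, axis, out, overwrite_input, method, keepdims, weights)
    return _ureduce(a,
                    func=_quantile_ureduce_func,
    ...<5 lines>...
                    overwrite_input=overwrite_input,
                    method=method)
    r = func(a, **kwargs)
    result = _quantile(arr,
                       quantiles=q,
    ...<2 lines>...
                       out=out,
                       weights=wgt)
    slices_having_nans = np.isnan(arr[-1, ...])
                                  ~~~^^^^^^^^^
IndexError: index -1 is out of bounds for axis 0 with size 0
```

```bash
cat > tum.py <<'E'
from h import *
d=np.load('c1.npz')
P=d['a']; I=d['ai'].astype(int); z=P[...,2]; B,G,R=I[...,0],I[...,1],I[...,2]
t=np.radians(-6.66); ex=np.array([np.cos(t),np.sin(t),0]); ey=np.array([-np.sin(t),np.cos(t),0]); ez=np.array([0,0,1.])
cx=np.cos(np.pi/6)*ex+.5*ez; cz=-.5*ex+np.cos(np.pi/6)*ez
m=(B>R+35)&(z>60)&(z<200)&(P[...,0]>480)&(P[...,0]<720)&(P[...,1]>100)&(P[...,1]<350)
b=P[m]; h=b@cz; top=np.percentile(h,90); print('rimtop',top,len(b),np.percentile(h,[50,70,80,95,99]))
for tol in (3,5):
    s=b[abs(h-top)<tol]; u=np.c_[s@cx,s@ey]; rr=cv2.minAreaRect(u.astype(np.float32)); print(len(s),rr)
    lo,hi=np.percentile(u,[.5,99.5],axis=0); mid=(lo+hi)/2; print(hi-lo,'floorctr',np.round(mid[0]*cx+mid[1]*ey+(np.median(s@cz)-25)*cz,1))
k=(I.min(-1)>140)&(z>60)&(z<160)&(P[...,1]<150)&(P[...,1]>-20)&(P[...,0]>480)&(P[...,0]<680)
n2,l3,s3,_=cv2.connectedComponentsWithStats(k.astype(np.uint8)); i=1+s3[1:,4].argmax(); q=P[l3==i]
e=cv2.fitEllipse(cv2.convexHull(np.c_[q@cx,q@ey].astype(np.float32))); hz=np.median(q@cz)
print('dial',e, 'grip pt',np.round(e[0][0]*cx+e[0][1]*ey+(hz+32)*cz,1), len(q))
cv2.imwrite('pics/dial.png',cv2.resize(d['ai'][150:290,200:340],(560,560),interpolation=cv2.INTER_CUBIC))
E
python3 tum.py
python3 - <<'E'
from h import *
def F(): 
    f=[]
    for _ in range(5): wait(.04); f.append(read_state()['ft_force'])
    return np.mean(f,0)
for (x,y,yaw) in [(460.2,-141,-13),(644,-133.6,-13.2)]:
    movep([x,y,170],Rdown(yaw)); movel([x,y,73]); f0=F(); clamp(); print('gap',read_state()['finger_gap'])
    movel([x,y,95],max_speed=80); wait(.2); f1=F(); w=f1-f0; print(x,y,np.round(w,2),read_state()['time'])
    if w[2]<-4.5: print('FULL'); break
    movel([x,y,73],max_speed=60); open_gripper(); movel([x,y,170])
E
```

```text
rimtop -177.31274454072712 5547 [-179.75925609 -178.15342106 -177.76235657 -176.97883399 -176.33343335]
2846 ((562.0693969726562, 304.35028076171875), (109.07235717773438, 146.72653198242188), 0.3633035719394684)
[108.09459326 145.82435124] floorctr [619.6 234.1 105.2]
3075 ((562.0693969726562, 304.35028076171875), (109.07235717773438, 146.72653198242188), 0.3633035719394684)
[108.12728493 145.78492859] floorctr [619.7 234.1 105.2]
dial ((539.688232421875, 131.69642639160156), (124.72247314453125, 134.57997131347656), 115.70359802246094) grip pt [560.5  67.1 128.6] 3277
gap 15.066906355442187
460.2 -141 [ 0.01 -0.03 -2.23] 6.6417
gap 15.030936524386426
644 -133.6 [-0.18 -0.06 -2.13] 11.8917
```

View pics/dial.png

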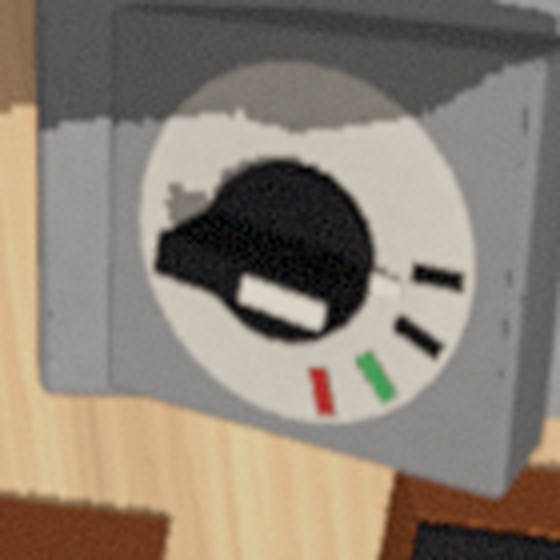

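The crop shows the black 0 mark at (438,277), 5 min at (417,337), green at (376,377) and red at (321,391). The bar's white end lies at (285,303) and points roughly up the slope, so the timer is near 0. The first two boxes weighed 2.2 N each, so they are empty. That makes the third box the full one.

```bash
cat >> h.py <<'E'
T=np.radians(-6.5); ex=np.array([np.cos(T),np.sin(T),0]); ey=np.array([-np.sin(T),np.cos(T),0]); ez=np.array([0,0,1.])
cx=np.cos(np.pi/6)*ex+.5*ez; cz=-.5*ex+np.cos(np.pi/6)*ez
RC=np.c_[ey,cx,-cz]; FL=np.array([619.6,234.1,105.2])
def F():
    f=[]
    for _ in range(5): wait(.04); f.append(read_state()['ft_force'])
    return np.mean(f,0)
E
python3 - <<'E'
from h import *
print(inverse_kinematics(FL+73*cz,RC), inverse_kinematics(FL+230*cz,RC))
x,y,yaw=502.8,-364.6,-2.6
movep([x,y,190],Rdown(yaw)); movel([x,y,73]); f0=F(); clamp()
movel([x,y,95],max_speed=80); wait(.2); w=F()-f0; print(np.round(w,2),read_state()['finger_gap'],read_state()['time'])
if w[2]<-4.5:
    movel([x,y,290]); movep(FL+230*cz,RC); wait(.2)
    c=shot('side'); e=shot('scene')
    cv2.imwrite('pics/hover.png',np.hstack([cv2.resize(c['image'][60:260,160:400],(400,333)),cv2.resize(e['image'][60:260,220:460],(400,333))]))
    print(read_state()['time'],read_state()['eef_pos'],FL+230*cz)
E
```

```text
[-1.30235492  0.68196218  0.91487409  2.06794024 -0.76763138  0.26040067
 -0.02579216] [-1.44887943  0.22598257  0.77638148  2.06679492  0.40551915  0.58504143
 -1.13086934]
[-0.26 -0.06 -7.2 ] 15.27745179387626 17.575
21.5167 [505.47710882 246.88059382 304.31773111] [505.3392366  247.11836958 304.38584287]
```

View pics/hover.png

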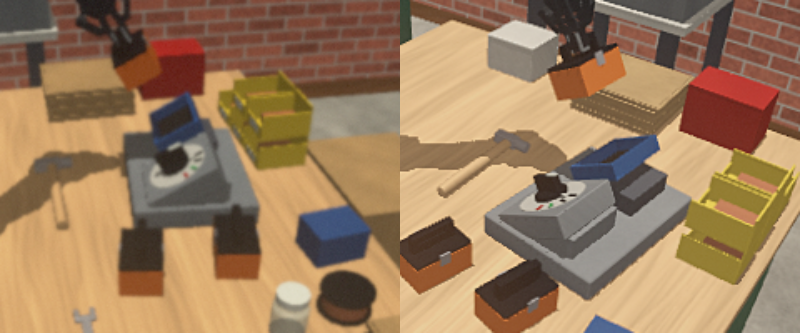

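The box hangs square above the cradle: box at (135,65) and cradle at (178,120) in the left half. Now lowering it.

```bash
python3 - <<'E'
from h import *
movel(FL+108*cz,max_speed=120); wait(.15); f0=F()
g=movel(FL+79*cz,max_speed=50,guard=4)
p=np.array(read_state()['eef_pos']); print('g1',g,(p-FL)@cz)
if not g:
    g=movel(FL+69*cz,max_speed=25,guard=3)
    p=np.array(read_state()['eef_pos']); print('g2',g,(p-FL)@cz,np.round(F()-f0,2))
    if (p-FL)@cz<77:
        open_gripper(); wait(.3); movel(p+90*cz,max_speed=150)
        c=shot('wrist'); e=shot('scene')
        np.savez('c2.npz',a=cloud(c),b=cloud(e),ai=c['image'],bi=e['image'])
        cv2.imwrite('pics/placed.png',np.hstack([cv2.resize(c['image'],(400,300)),cv2.resize(e['image'][80:260,240:480],(400,300))]))
print(read_state()['time'])
E
```

```text
g1 False 79.00757810758121
g2 True 72.93599583686895 [-3.23  1.43 10.1 ]
26.1417
```

View pics/placed.png

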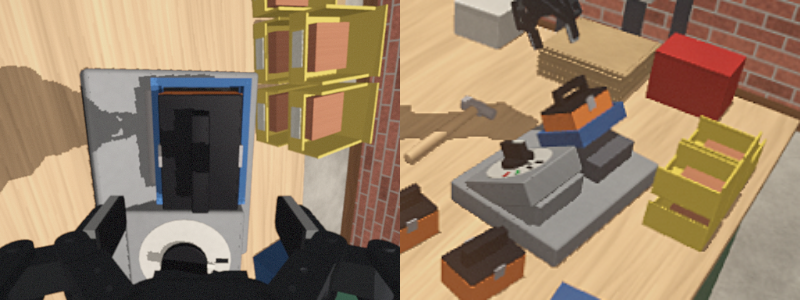

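Contact came at 72.9 mm, where 73 was expected, and the box sits inside the blue walls at (200,150). Next I'll look at the knob square-on and check the lid plane.

```bash
python3 - <<'E'
from h import *
d=np.load('c2.npz'); P=d['a'];I=d['ai'].astype(int); q=(P-FL)
u=np.stack([q@cx,q@ey,q@cz],-1)
m=(abs(u[...,0])<60)&(abs(u[...,1])<75)&(u[...,2]>50)&(u[...,2]<80); k=u[m]
A=np.c_[k[:,:2],np.ones(len(k))]; s=np.linalg.lstsq(A,k[:,2],rcond=None)[0]; print('lid plane',s, cv2.minAreaRect(k[:,:2].astype(np.float32)))
G=np.array([560.5,67.1,128.6]); print('G in cradle',(G-FL)@np.c_[cx,ey,cz])
movep(G+150*cz,RC); wait(.1); c=shot('wrist'); P=cloud(c); q=P-FL; I=c['image'].astype(int)
u=np.stack([q@cx,q@ey,q@cz],-1); np.savez('c3.npz',u=u,i=c['image'])
near=(abs(u[...,1]+170)<90)&(abs(u[...,0])<120)
k=near&(I.min(-1)>95)&(abs(u[...,2]-np.median(u[near&(I.min(-1)>150)],0)[2])<4)
n,l,st,_=cv2.connectedComponentsWithStats(k.astype(np.uint8)); i=1+st[1:,4].argmax(); h=u[l==i]
print('dial h',np.median(h[:,2]),cv2.fitEllipse(cv2.convexHull(h[:,:2].astype(np.float32))),cv2.minEnclosingCircle(h[:,:2].astype(np.float32)))
top=np.median(h[:,2])+44
b=near&(abs(u[...,2]-top)<5)&(abs(u[...,0]+22)<45)&(abs(u[...,1]+170)<45); hb=u[b]
print('bar',len(hb),np.median(hb[:,2]) if len(hb) else 0,cv2.minAreaRect(hb[:,:2].astype(np.float32)) if len(hb)>5 else 0)
w=b&(I.min(-1)>120); print('white',u[w].mean(0) if w.any() else 0,w.sum())
cv2.imwrite('pics/knob.png',c['image']); print(read_state()['time'])
E
```

```text
lid plane [-2.81150498e-05 -3.09854831e-03  6.51322678e+01] ((-1.0108184814453125, -0.6531982421875), (119.35198974609375, 83.25177001953125), 89.98151397705078)
G in cradle [ -22.78093999 -172.61680983   40.17257443]
dial h 7.773017087133164 ((-22.744338989257812, -168.14122009277344), (170.7804718017578, 329.70281982421875), 0.1284416764974594) ((-23.13475799560547, -169.46571350097656), 107.41641998291016)
bar 1242 51.43400657717578 ((-22.10027313232422, -170.2139434814453), (16.831745147705078, 63.0279541015625), 82.60420227050781)
white [  -4.74021356 -172.13879025   52.64761037] 321
27.0333
```

View pics/knob.png

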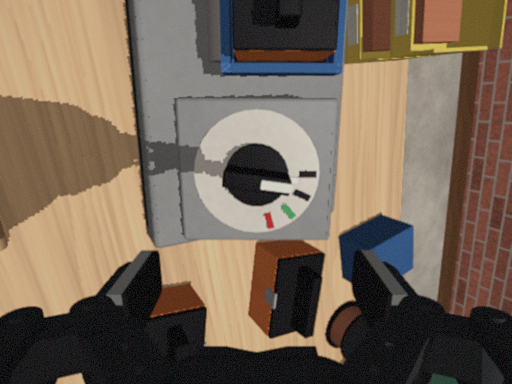

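The box lies flat, with the lid plane at 65.1 mm. The knob axis is at (-22.1, -170.2) mm in cradle coordinates. The white end at (275,187) sits just clockwise of the 0 mark at (307,174), about 0.12 rad.

```bash
cat >> h.py <<'E'
K0=FL-22.1*cx-170.2*ey+25.5*cz
def RK(th,s):
    y=s*(np.sin(th)*cx+np.cos(th)*ey); z=-cz
    return np.c_[np.cross(y,z),y,z]
E
python3 - <<'E'
from h import *
for s in (1,-1):
    for th in (.12,.5,.9,1.42):
        for h in (0,90):
            q=inverse_kinematics(K0+h*cz,RK(th,s)); print(s,th,h,None if q is None else np.round(q,2))
E
```

```text
1 0.12 0 [-0.2   0.49 -0.19  2.25  1.8   0.32 -0.74]
1 0.12 90 [-0.23  0.27 -0.21  2.29  1.22  0.33 -0.21]
1 0.5 0 [-0.23  0.49 -0.16  2.25  1.81  0.31 -1.14]
1 0.5 90 [-0.27  0.27 -0.16  2.3   1.21  0.32 -0.58]
1 0.9 0 [-0.26  0.49 -0.12  2.25  1.83  0.29 -1.56]
1 0.9 90 [-0.29  0.27 -0.13  2.3   1.21  0.31 -0.98]
1 1.42 0 [-0.3   0.49 -0.07  2.26  1.86  0.27 -2.12]
1 1.42 90 [-0.33  0.27 -0.09  2.3   1.2   0.3  -1.49]
-1 0.12 0 [-0.47  0.5   0.15  2.26  2.07  0.18  2.08]
-1 0.12 90 [-1.18  0.45  1.01  2.33 -1.25  0.18 -0.92]
-1 0.5 0 [-0.47  0.5   0.15  2.26  2.07  0.18  1.7 ]
-1 0.5 90 [-1.18  0.45  1.01  2.33 -1.25  0.18 -1.3 ]
-1 0.9 0 [-0.47  0.5   0.15  2.26  2.07  0.18  1.3 ]
-1 0.9 90 [-1.18  0.45  1.01  2.33 -1.25  0.18 -1.7 ]
-1 1.42 0 [-0.47  0.5   0.15  2.26  2.07  0.18  0.78]
-1 1.42 90 [-1.18  0.45  1.01  2.33 -1.25  0.18 -2.22]
```

```bash
python3 - <<'E'
from h import *
def rot(a,b):
    n=int(np.ceil(abs(b-a)/.13))
    for th in np.linspace(a,b,n+1)[1:]:
        try: movel(K0,RK(th,1))
        except PlanningError as e: print('pe',e); movep(K0,RK(th,1))
    s=read_state(); print(round(th,2),np.round(np.array(s['eef_pos'])-K0,1),np.round(s['ft_force'],1),np.round(s['torque'],2),'tool ang',np.arctan2(s['tool_rot'][:,1]@cx,s['tool_rot'][:,1]@ey),s['time'])
th=.12
movep(K0+90*cz,RK(th,1)); g=movel(K0,guard=8,max_speed=100); print(g,(np.array(read_state()['eef_pos'])-K0)@cz,read_state()['time'])
if not g:
    clamp(); s=read_state(); print('gap',s['finger_gap'],np.round(s['ft_force'],1))
    rot(th,.4); rot(.4,1.43); wait(.15)
E
```

```text
False 0.4166703641461597 29.0917
gap 14.896198513580439 [-4.1  0.4  7.2]
0.4 [-0.1  0.   0.2] [-5.3  0.1  7. ] [ 0.1   0.68 -0.17] tool ang 0.40100563532978306 30.4833
1.43 [-0.6 -0.3 -0.1] [-9.  -0.7  8.8] [-0.21  1.28 -0.39] tool ang 1.431135442790989 32.6833
```

```bash
python3 - <<'E'
from h import *
for th in np.linspace(1.43,.873,6)[1:]: movel(K0,RK(th,1))
wait(.2); s=read_state(); print(np.arctan2(s['tool_rot'][:,1]@cx,s['tool_rot'][:,1]@ey),s['ft_force'])
open_gripper(); wait(.2); movel(K0+120*cz); 
movep(K0+126*cz,RC); wait(.1); c=shot('wrist'); P=cloud(c); q=P-FL; I=c['image'].astype(int)
u=np.stack([q@cx,q@ey,q@cz],-1)
b=(abs(u[...,2]-52)<4)&(abs(u[...,0]+22)<45)&(abs(u[...,1]+170)<45); hb=u[b]
print('bar',len(hb),cv2.minAreaRect(hb[:,:2].astype(np.float32)))
w=u[b&(I.min(-1)>120)].mean(0)-[-22.1,-170.2,0]; print('angle',np.arctan2(-w[1],w[0]))
e=shot('scene'); cv2.imwrite('pics/final.png',np.hstack([cv2.resize(c['image'],(400,300)),cv2.resize(e['image'],(400,300))])); print(read_state()['time'])
E
```

```text
0.8728576892048994 [-6.44288016 -0.94615046  7.00404563]
bar 1577 ((-22.411008834838867, -170.3527374267578), (16.44759178161621, 62.961429595947266), 39.414939880371094)
angle 0.896892979039881
37.05
```

View pics/final.png

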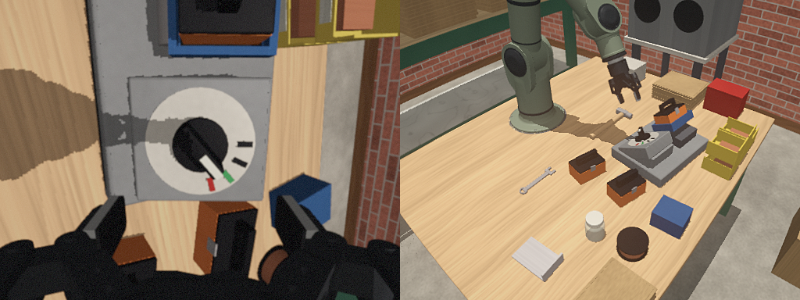

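The pointer at (212,168) points at the green mark (228,174), and the bar fit gives 0.88 rad. The box is in the cradle and the empty boxes are standing, so I'm handing the job in.

```bash
python3 -c "
from h import *
print(finish_job())"
```

```text
the job is handed in; nothing more can be done
None
```

The full box, found by weight (7.2 N against about 2.2 N for each of the other two), lies flat and released in the cradle, and the timer was wound to about 1.43 rad and turned back to about 0.88 rad (10 minutes); the two empty boxes are upright on the bench, and I handed the job in at about 37 s, with no verdict returned.

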